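Key and fit a sprocket, then pack the tools away

ROBOT

A 6-joint arm with a two-finger parallel gripper is mounted at the origin on a cart in front of the work surface, level with it; the furniture and walls round the work are solid. World frame = base frame: x ahead of the robot, y to its left, z up, the work surface at z = 0. Lengths are in m, angles in rad, forces in N, time in s.
With the tool pointing down it reaches from about 0.3 to 1 m from the base axis. Payload 5.1 kg.
Tool frame: the origin (TCP) lies midway between the tips of the shut fingers; the grasp point (between the pads) lies 19 mm behind it; z points along the fingers, y is the line along which they close (so a half turn about z gives the same grasp; the last joint's range is limited). The gripper opens to 95 mm and grips with 3 to 60 N. Pads are 20 mm wide; open, the fingers measure 119 mm over their backs; the gripper's body (75 mm by 180 mm) begins 59 mm behind the grasp point.
Start: joints at [1.258, 0.124, 1.65, -0, 1.367, -0.083], TCP at [0.148, 0.633, 0.189] pointing down, gripper open.
Joint ranges: [-2.61, 2.61], [-1.02, 2.33], [0.03, 2.71], [-1.35, 4.49], [0.32, 2.68], [-2.91, 2.91]. Speed limits (rad/s): [2.57, 2.57, 3.14, 3.14, 3.14, 3.14].

INTERFACE

Orientations are given as a rotation vector (axis times angle).
In Python, from plant import robot, cams, finder gives the robot as it stands. Calls block until the motion is done:
- robot.goto(position, orientation): joint-space move of the TCP to a pose.
- robot.move_straight(position, orientation=None, feed=0.15): straight line of the TCP; orientation=None keeps the orientation; feed is the mean speed in m/s.
- robot.move_joints(angles): joint-space move.
- robot.open_gripper() and robot.clamp(grasp_force=None): open the fingers fully, or close them until they stop; grasp_force is the grip in N (None keeps the last).
- robot.sleep(seconds).
- robot.ik(position, orientation): joint angles nearest the present ones, or None.
- robot.observe(): the state.
- cams.read_camera(name): name is "scene" or "top" or "wrist"; returns (picture, depth): 400x640x3 uint8, red, green, blue; 400x640 float32, m along the optical axis (not along the pixel's ray), 0 where there is no reading.
- cams.camera_model(name): a dict with "fx", "fy", "cx", "cy" (pixels), "origin" and "rotation" of the camera in the world. Camera axes: x right, y up, looking along -z (the intrinsics and any distortion apply to the point x, -y, -z); pixel columns grow to the right and rows downward; lengths in m; the calibration is good to about 2 mm. The wrist camera is an equidistant fisheye: a pixel r from the principal point sees the ray r / f radians off the axis. A picture is of the moment at which its call begins: read the wrist's pose just before it. camera_model takes no time and is no camera call; for the wrist camera it gives the pose at the moment of the call.
A pose or a line that the arm cannot do raises robot.PlanningError and nothing moves.
- robot.hand_in(): hands the job in; it is judged then, once.
Trained networks look in the newest picture that a camera, given by its name, has taken for a name from the list of things; names that differ only in an ending like _2 or _b are one class to them, and where a whole thing is asked for, a point or a joint stands for the part that bears it (a point fixed in the world has none). Each returns a list of dicts, best first, with "confidence" (0 to 1); they miss things now and then, are a little off and sometimes report something else, mostly with a low value. They report only what shows in the picture. A call takes as long as a camera call.
- finder.find_in(camera, name): "position" ([column, row] in pixels, amid what is visible of it).
- finder.outline_of(camera, name): "mask" (400x640 bool, what is visible of it) and "position" ([column, row] in pixels, amid what is visible of it).
- finder.pinpoint(camera, name): "position" ([column, row] in pixels: a listed point, or the origin of a listed thing).
The state is a dict: "clock": time; "joints": joint angles; "joint_vel": joint speeds; "joint_efforts": joint torques, N m; "tool_pos": TCP position; "orientation": TCP orientation; "ft_force": force on the tool from outside, world axes, zero at the start; "moment": the same for the moment, N m; "finger_gap": opening from 0.0 (shut) to 1.0 (fully open); "grasp_force": force on a finger pad.
Only numpy, scipy, OpenCV 4.12 (cv2) and the standard library are available. Lean on these libraries where they do the work, as an engineer would, in place of code of your own. Each camera call takes 0.05 s, during which the arm holds its last target. There are 200 camera calls.

TASK

First lay the square steel key across the end of the upright shaft, down in its slot and centred, then slide the sprocket on over it, boss up, until it sits flat on the shaft's collar. When the sprocket is home, leave every tool from the rubber mat (as many as there are today) lying inside the blue case, with nothing above its rim, and close the lid fully as the last thing. Do not disturb the tape measure and the reel standing about.

Things in the scene. Friction and masses are not known exactly. Their poses are not given: they have to be found in the camera images.
- stand: Fixed grey bearing unit: foot 96 x 96 x 10 mm, round housing up to 30 mm, steel collar 52 mm across up to 40 mm, then an upright shaft 32 mm in diameter, its top 74 mm above the bench. A slot 18 mm wide, 10 mm deep, open at top and both ends, runs straight across the shaft's end. Origin: centre of the underside, on the shaft axis; x along the slot (half a turn makes no difference), z up.
- slot (a point): Centre of the slot's floor, on the shaft axis, 64 mm above the bench; axes as the stand's. The key's centre is 8 mm above this point when it lies in the slot; it then stands 6 mm above the shaft's end and 16 mm out of each side of the shaft.
- collar (a point): Centre of the collar's upper face, on the shaft axis, 40 mm above the bench; the sprocket's origin comes here when it is home.
- key: Loose square steel bar, 64 x 16 x 16 mm, 60 g, lying on the rubber mat. Origin: its centre; x along its length; any of its four long faces may lie down.
- sprocket: Loose steel sprocket, 0.45 kg, on the bench: toothed disc 137 mm across, 12 mm thick, and an oblong boss 88 (x) x 48 (y) mm up to z = 42 mm; grip the boss across its 48 mm. Through it run a 35 mm bore and a keyway 19 mm wide, 72 mm long, along x (half a turn makes no difference), 2 mm chamfers at the lower mouth. Origin: centre of the underside, on the bore axis; z up.
- mat: Fixed black rubber mat, 280 (x) x 236 (y) x 3 mm; the key and the tools lie on it. Origin: centre of its underside, on the bench.
- screwdriver_b: Screwdriver, 31 x 207 x 35 mm, 0.11 kg. Origin: centre of the underside as it lies now; x, y, z: its width, length and height. The handle, 32 mm wide and 35 mm high, reaches from y = -4 to +104 mm, the thin blade to y = -103 mm; balanced near y = +45 mm. Absent in some starts.
- spanner_1: Larger combination spanner, 36 x 216 x 8 mm, 0.09 kg. Origin: centre of the underside as it lies now; x, y, z: its width, length and height. Shank 12 mm wide, 1 to 6 mm above the underside, between y = -70 and +70 mm, heads beyond. Absent in some starts.
- spanner_2: Smaller combination spanner, 28 x 180 x 8 mm, 0.16 kg. Origin: centre of the underside as it lies now; x, y, z: its width, length and height. Shank 10 mm wide, 1 to 6 mm above the underside, between y = -60 and +60 mm, heads beyond. Absent in some starts.
- marker: Marker pen, 18 x 136 x 19 mm, 20 g, does not roll. Origin: centre of the underside as it lies now; x, y, z: its width, length and height. Absent in some starts.
- chalk: White marking stick, 12 x 70 x 9 mm, 12 g. Origin: centre of the underside as it lies now; x, y, z: its width, length and height. Absent in some starts.
- case: Fixed blue flat case, 250 (x) x 270 (y) x 50 mm, walls and floor 5 mm thick, so 240 x 260 mm inside and 45 mm deep. Origin: centre of the underside; x points away from the robot to the hinged side; the rim is at z = 50 mm.
- lid (a joint): Angle of the case's lid: 0 shut, about 1.6 standing open, 1.85 at its stop. The lid is a plate 250 x 270 x 8 mm, so open it stands 300 mm above the bench, in the way of sweeping moves; its stiff hinge (about 0.55 N m) holds it wherever it is left. Pushing it forward and down from behind near its free edge shuts it.
- lid_hinge (a point): Middle of the hinge line, on the far rim of the case: 125 mm along the case's x from its origin, 50.5 mm up; the line runs along the case's y. The underside of the shut lid lies in this plane.
- lid_handle (a point): Middle of the lid's bar handle: 100 mm long along y, 220 mm from the hinge line and 43 mm out from the lid's underside (35 mm out from its outer face).
- tape_measure: Bystander: yellow tape measure, 68 x 72 x 34 mm, origin at the centre of its underside. Leave alone.
- hemp_reel: Bystander: reel, 61 x 61 x 56 mm, standing, origin at the centre of its underside. Leave alone.

How it is judged:
By the outcome, as a careful person would: the job done as asked, in the order asked, and still so for the second after the job is handed in, with the robot touching nothing.
Of screwdriver_b, spanner_1, spanner_2, marker, chalk only 3 to 5 are there at a start; the rules pass over those that are not, and their reading is None.
At some moment in a run one of sprocket, screwdriver_b, spanner_1, spanner_2, marker, chalk may be knocked a few centimetres aside while the robot is not near it.
Once in a run the grip may slacken for a moment while it holds something.
It also fails if it takes over 210 s, if anything falls off the work surface, if the arm or the gripper's body presses on something with over 40 N, if the wrist force passes 120 N, or if a joint passes its speed limit or range.

## Working session

There is one attempt and no reset: what is moved stays moved. The work goes in short steps, each a Python script; the robot and the scene stay as the last script left them, time stands still between calls to the robot, and variables do not carry over. Pictures are saved under pics/ and viewed, at most 14 in all, crops included, and the job is handed in when it is done.

```bash
ls; mkdir -p pics; python3 - <<'E'
from plant import robot,cams,finder
import cv2,numpy as np
np.set_printoptions(precision=3,suppress=True)
ims=[]
for n in ["scene","top"]:
    im,d=cams.read_camera(n); cv2.imwrite(f"pics/{n}0.png",im[:,:,::-1])
    np.savez(f"{n}0.npz",im=im,d=d); m=cams.camera_model(n)
    print(n,{k:np.array(v) if not isinstance(v,str) else v for k,v in m.items()})
    for t in ["stand","key","sprocket","mat","screwdriver_b","spanner_1","marker","chalk","case","tape_measure","hemp_reel"]:
        print(t,[(np.round(o["position"]).tolist(),round(o["confidence"],2)) for o in finder.find_in(n,t)][:4])
print(robot.observe()["clock"])
E
```

```text
pics
scene {'fx': array(461.376), 'fy': array(461.376), 'cx': array(323.536), 'cy': array(202.503), 'origin': array([0.012, 1.016, 1.123]), 'rotation': array([ 0.285, -1.022, -2.429])}
stand [([270.0, 265.0], 0.83)]
key [([314.0, 197.0], 0.61)]
sprocket [([326.0, 283.0], 0.93)]
mat [([334.0, 222.0], 0.56)]
screwdriver_b [([294.0, 212.0], 0.5), ([250.0, 299.0], 0.18)]
spanner_1 [([333.0, 218.0], 0.57)]
marker [([345.0, 226.0], 0.6)]
chalk [([292.0, 213.0], 0.4)]
case [([368.0, 147.0], 0.56)]
tape_measure [([286.0, 320.0], 0.95)]
hemp_reel [([248.0, 301.0], 0.9)]
top {'fx': array(518.466), 'fy': array(518.466), 'cx': array(327.196), 'cy': array(198.876), 'origin': array([0.379, 0.1  , 1.523]), 'rotation': array([ 0.072, -0.084, -1.573])}
stand [([238.0, 178.0], 0.91), ([352.0, 159.0], 0.23)]
key [([353.0, 163.0], 0.49)]
sprocket [([251.0, 254.0], 0.72), ([327.0, 216.0], 0.36)]
mat [([328.0, 195.0], 0.81), ([254.0, 251.0], 0.47)]
screwdriver_b [([307.0, 236.0], 0.81), ([238.0, 179.0], 0.44)]
spanner_1 [([322.0, 199.0], 0.8), ([328.0, 177.0], 0.57), ([185.0, 188.0], 0.55)]
marker [([238.0, 177.0], 0.72), ([325.0, 216.0], 0.49)]
chalk [([314.0, 156.0], 0.43)]
case [([456.0, 192.0], 0.76), ([236.0, 179.0], 0.27)]
tape_measure [([190.0, 226.0], 0.75)]
hemp_reel []
1.2
```

```bash
python3 - <<'E'
import cv2
a=cv2.imread("pics/top0.png")[110:310,150:550]; cv2.imwrite("pics/v1.png",cv2.resize(a,(800,400),interpolation=cv2.INTER_CUBIC))
a=cv2.imread("pics/scene0.png")[70:370,180:580]; cv2.imwrite("pics/v2.png",cv2.resize(a,(800,600),interpolation=cv2.INTER_CUBIC))
E
```

```text
(no output)
```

View pics/v1.png

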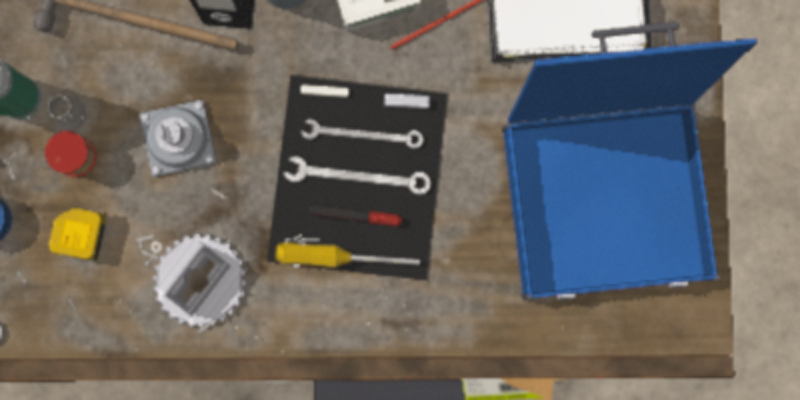

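View pics/v2.png

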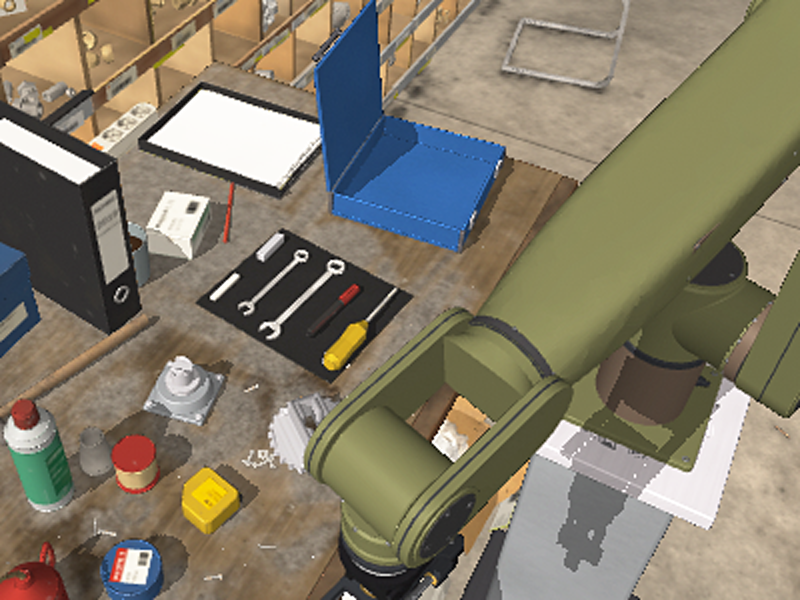

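```bash
cat > h.py <<'E'
from plant import robot,cams,finder
import cv2,numpy as np
from scipy.spatial.transform import Rotation as Rot
np.set_printoptions(precision=4,suppress=True)
def down(yaw): return (Rot.from_euler('z',yaw)*Rot.from_euler('x',np.pi)).as_rotvec()   # tool x at yaw, closing line at yaw-90deg
class Snap:
    def __init__(s,name):
        s.name=name; m=cams.camera_model(name); s.m=m
        s.im,s.d=cams.read_camera(name)
        r=np.array(m["rotation"]); s.R=r if r.shape==(3,3) else Rot.from_rotvec(r).as_matrix()
        s.o=np.array(m["origin"]); s.fish=name=="wrist"
    def rays(s,px):
        px=np.atleast_2d(np.asarray(px,float)); u=(px[:,0]-s.m["cx"])/s.m["fx"]; v=(px[:,1]-s.m["cy"])/s.m["fy"]
        if s.fish:
            r=np.hypot(u,v)+1e-12; k=np.tan(r)/r; u,v=u*k,v*k
        return np.c_[u,-v,-np.ones(len(u))]@s.R.T       # unit depth along the axis
    def plane(s,px,z):
        w=s.rays(px); return s.o+w*((z-s.o[2])/w[:,2])[:,None]
    def proj(s,P):
        c=(np.atleast_2d(P)-s.o)@s.R; u,v=c[:,0]/-c[:,2],-c[:,1]/-c[:,2]
        if s.fish:
            t=np.hypot(u,v)+1e-12; k=np.arctan(t)/t; u,v=u*k,v*k
        return np.c_[s.m["cx"]+s.m["fx"]*u,s.m["cy"]+s.m["fy"]*v]
    def cloud(s,mask=None):
        m=(s.d>0) if mask is None else (mask&(s.d>0)); r,c=np.nonzero(m)
        return s.o+s.rays(np.c_[c,r])*s.d[r,c][:,None]
    def save(s,f): cv2.imwrite(f"pics/{f}.png",s.im[:,:,::-1])
def rect(P):
    (c,wh,a)=cv2.minAreaRect(np.asarray(P[:,:2]*1000,np.float32)); w,h=wh; a=np.radians(a)
    if h>w: w,h,a=h,w,a+np.pi/2
    a=(a+np.pi/2)%np.pi-np.pi/2
    return np.array(c)/1000,np.array([w,h]),a     # centre m, sides mm, angle of long side
E
python3 - <<'E'
from h import *
print(cams.camera_model("wrist"), robot.observe()["tool_pos"])
s=Snap("top")
for n,p,z in [("stand",(238,178),.05),("key",(353,161),.015),("sprocket",(251,250),.03),("case",(456,205),.0),("mat",(330,198),0)]:
    print(n,s.plane(p,z))
robot.goto([0.45,0.10,0.38],down(0)); o=robot.observe(); print(o["joints"],o["clock"])
a=Snap("wrist"); a.save("w1"); print(a.o)
robot.goto([0.42,0.27,0.38],down(0))
a=Snap("wrist"); a.save("w2"); print(a.o,robot.observe()["clock"],np.percentile(a.cloud()[:,2],[5,50,95]))
E
python3 -c "
import cv2,numpy as np
a=[cv2.imread('pics/w%d.png'%i) for i in(1,2)];cv2.imwrite('pics/v3.png',cv2.resize(np.vstack(a),(480,600),interpolation=cv2.INTER_AREA))"
```

```text
{'fx': 309.70691628693146, 'fy': 309.70691628693146, 'cx': 319.35093601472835, 'cy': 201.56758633223112, 'origin': array([0.0813, 0.6484, 0.3842]), 'rotation': array([-0.21  , -0.1657,  1.3333])} [0.1481 0.6329 0.1887]
stand [[0.5862 0.3434 0.05  ]]
key [[0.6406 0.0116 0.015 ]]
sprocket [[0.381  0.3068 0.03  ]]
case [[ 0.5108 -0.2924  0.    ]]
mat [[0.5329 0.0796 0.    ]]
[ 0.103  -0.3485  1.7698  0.0002  1.7209  1.6727] 3.5417
[0.5192 0.1003 0.5751]
[0.4892 0.2698 0.5753] 4.3667 [-0.8971  0.0031  0.5263]
```

View pics/v3.png

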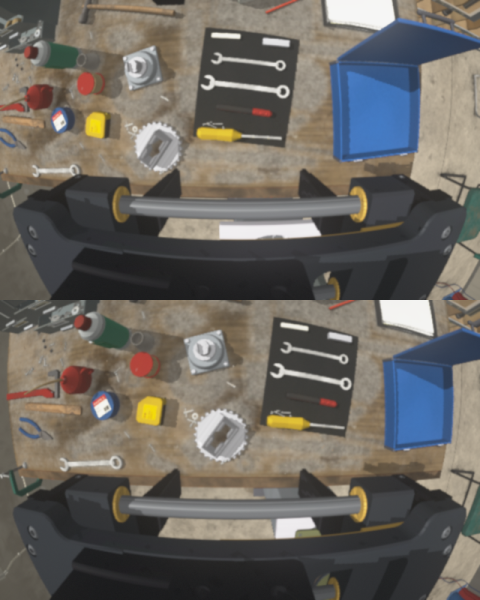

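```bash
python3 - <<'E'
from h import *
import pickle
def look(tag,pos,names):
    robot.goto(pos,down(0)); robot.sleep(.3); s=Snap("wrist"); s.save(tag)
    out={}
    for n in names:
        o=finder.outline_of("wrist",n); p=finder.pinpoint("wrist",n)
        out[n]=(o,p)
        print(tag,n,[(np.round(x["position"]),round(x["confidence"],2)) for x in o[:2]],[(np.round(x["position"],1),round(x["confidence"],2)) for x in p[:2]])
        if o and n!="slot":
            c=s.cloud(o[0]["mask"]); print("   z pct",np.percentile(c[:,2],[5,50,95]),"rect",rect(c),"med",np.median(c,0))
    pickle.dump((s,out),open(tag+".pkl","wb"))
look("k1",[0.53,0.02,0.18],["key","chalk","spanner_2"])
look("s1",[0.47,0.33,0.20],["stand","slot","collar"])
look("p1",[0.31,0.30,0.20],["sprocket"])
print(robot.observe()["clock"])
E
python3 -c "
import cv2,numpy as np
a=[cv2.imread('pics/%s.png'%i)[40:240,170:470] for i in('k1','s1','p1')];cv2.imwrite('pics/v4.png',cv2.resize(np.vstack(a),None,fx=1,fy=1))"
```

```text
k1 key [] [(array([325.5,  87.3]), 0.84), (array([ 37.6, 168. ]), 0.67)]
k1 chalk [(array([226.,  71.]), 0.88), (array([270., 176.]), 0.65)] [(array([228.4,  73.4]), 0.87), (array([ 51.7, 226. ]), 0.28)]
   z pct [0.0087 0.011  0.0124] rect (array([0.6631, 0.1334]), array([69.6315, 12.5911]), np.float64(1.4994636901551788)) med [0.6624 0.131  0.011 ]
k1 spanner_2 [(array([275., 176.]), 0.94), (array([272., 126.]), 0.66)] [(array([267. , 176.4]), 0.95), (array([271.3, 124.3]), 0.79)]
   z pct [0.0024 0.0085 0.0109] rect (array([0.5374, 0.0868]), array([216.5111,  35.4177]), np.float64(1.4610248214034653)) med [0.5358 0.0778 0.0085]
s1 stand [(array([303.,  84.]), 0.91), (array([329., 232.]), 0.43)] [(array([302.4,  84. ]), 0.67)]
   z pct [0.0082 0.0289 0.0644] rect (array([0.5947, 0.3504]), array([99.2085, 98.276 ]), np.float64(0.21255953661440197)) med [0.5878 0.3481 0.0289]
s1 slot [(array([301.,  83.]), 0.6)] [(array([300.1,  73.5]), 0.73)]
s1 collar [(array([305.,  84.]), 0.68)] []
   z pct [0.0081 0.0289 0.0644] rect (array([0.5944, 0.3507]), array([99.3689, 99.0102]), np.float64(0.21845181381571588)) med [0.5878 0.3481 0.0289]
p1 sprocket [(array([302., 105.]), 0.66)] [(array([304.9, 119.9]), 0.76)]
   z pct [0.0094 0.0118 0.0421] rect (array([0.3855, 0.3171]), array([133.6345, 132.5468]), np.float64(1.4902827086132397)) med [0.3853 0.3151 0.0118]
9.2917
```

View pics/v4.png

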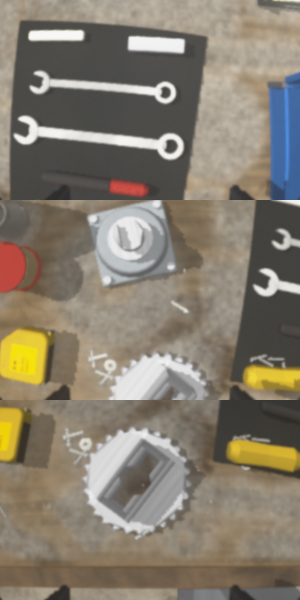

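```bash
cat > an.py <<'E'
from h import *
import pickle
def near(c,xy,r,z0,z1): return c[(np.hypot(c[:,0]-xy[0],c[:,1]-xy[1])<r)&(c[:,2]>z0)&(c[:,2]<z1)]
if __name__=="__main__":
    s,_=pickle.load(open("k1.pkl","rb")); c=s.cloud()
    kp=s.plane((325.5,87.3),.011)[0]; print("key pin",kp)
    for z0 in (.008,.014): 
        k=near(c,kp,.05,z0,.03); print(len(k),rect(k),np.percentile(k[:,2],[5,50,95]),k.mean(0))
    s,_=pickle.load(open("s1.pkl","rb")); c=s.cloud()
    print("slot pin",s.plane((300.1,73.5),.064))
    for z0,z1 in ((.033,.046),(.068,.09),(.055,.067),(.004,.013)):
        k=near(c,(.592,.348),.09,z0,z1); print(z0,len(k),rect(k),cv2.minEnclosingCircle((k[:,:2]*1000).astype(np.float32)),k.mean(0))
    k=near(c,(.592,.348),.03,.05,.09)
    for p in k[np.argsort(k[:,0])]: print("%.0f,%.0f,%.0f"%tuple(p*1000),end="; ")
    print()
    s,_=pickle.load(open("p1.pkl","rb")); c=s.cloud()
    print("spr pin",s.plane((304.9,119.9),0))
    k=near(c,(.385,.316),.09,.035,.06); print(len(k),rect(k),np.percentile(k[:,2],[5,50,95]))
    k=near(c,(.385,.316),.09,.007,.06); print(len(k),cv2.minEnclosingCircle((k[:,:2]*1000).astype(np.float32)))
E
python3 an.py
python3 -c "
import cv2,numpy as np
a=cv2.imread('pics/s1.png')[45:125,260:340];cv2.imwrite('pics/v5.png',cv2.resize(a,(480,480),interpolation=cv2.INTER_CUBIC))"
```

```text
key pin [0.6435 0.0133 0.011 ]
896 (array([0.6247, 0.0128]), array([64.2123, 61.1887]), np.float64(-1.5681398389519279)) [0.0096 0.018  0.0195] [0.641  0.0122 0.017 ]
761 (array([0.6463, 0.0126]), array([64.5606, 16.6848]), np.float64(1.5183753296880491)) [0.0168 0.0182 0.0196] [0.6462 0.0125 0.0182]
slot pin [[0.5947 0.349  0.064 ]]
0.033 780 (array([0.5935, 0.3507]), array([50.6282, 50.2687]), np.float64(1.3423266663541975)) ((593.60009765625, 350.68377685546875), 26.431434631347656) [0.5899 0.3488 0.0394]
0.068 239 (array([0.5937, 0.3507]), array([31.5726, 25.6946]), np.float64(-1.3770884586545682)) ((593.4426879882812, 350.7663269042969), 16.191682815551758) [0.5934 0.3502 0.0725]
0.055 494 (array([0.5931, 0.3522]), array([31.5962, 26.0528]), np.float64(0.47127521689783514)) ((593.4502563476562, 350.85955810546875), 16.306840896606445) [0.5928 0.3507 0.0631]
0.004 1547 (array([0.5935, 0.3506]), array([97.1988, 96.6964]), np.float64(-1.3588634819192609)) ((593.529296875, 350.2186584472656), 65.57499694824219) [0.59   0.3486 0.0092]
577,349,59; 577,352,58; 577,351,57; 577,353,57; 5
[... 8440 characters left out ...]
46,64; 606,345,64; 606,350,64; 606,347,63; 606,348,63; 606,351,63; 607,349,63; 607,360,64; 607,357,63; 607,352,62; 607,353,63; 607,355,63; 607,358,63; 607,359,62; 607,342,71; 607,356,61; 607,344,71; 607,349,65; 607,347,64; 607,345,64; 608,354,64; 608,346,63; 608,350,63; 608,352,64; 608,355,64; 608,353,64; 608,348,63; 608,351,63; 608,357,63; 608,358,62; 608,345,71; 609,346,64; 609,349,64; 609,348,63; 609,350,64; 609,352,64; 609,347,63; 609,351,63; 609,354,63; 609,353,62; 609,356,62; 
spr pin [[0.3856 0.3178 0.    ]]
1947 (array([0.3847, 0.3164]), array([88.9312, 48.9831]), np.float64(-0.6488116218851454)) [0.04   0.0414 0.0427]
7343 ((385.8541259765625, 318.13360595703125), 70.77239227294922)
```

View pics/v5.png

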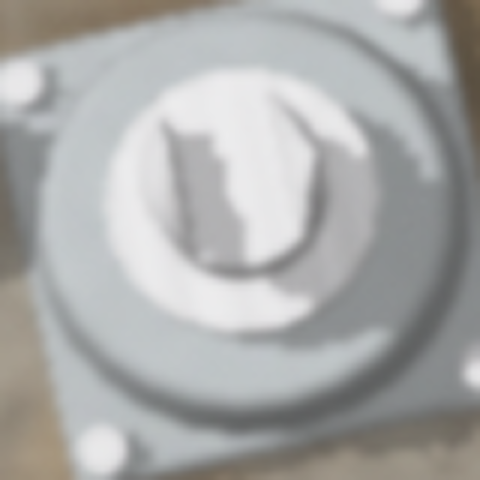

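```bash
cat >> h.py <<'E'
def tool(P):
    o=robot.observe(); return (P-np.array(o["tool_pos"]))@Rot.from_rotvec(o["orientation"]).as_matrix()
def st():
    o=robot.observe(); return "t=%.1f gap=%.3f gf=%.1f tcp=%s F=%s q6=%.2f"%(o["clock"],o["finger_gap"],o["grasp_force"],np.round(o["tool_pos"],4),np.round(o["ft_force"],1),o["joints"][5])
E
python3 - <<'E'
from h import *
import pickle
ky=1.5184; k=np.array([.6463,.0126])
for y in (ky,ky-np.pi):print(y,robot.ik([*k,.1],down(y)))
for y in (.205,.205-np.pi):print(y,robot.ik([.5935,.3507,.1],down(y)))
robot.goto([*k,.10],down(ky)); robot.move_straight([*k,.0145],feed=.1); robot.clamp(30); print(st())
robot.move_straight([*k,.16]); print(st())
c,s=np.cos(.205),np.sin(.205)
p=np.array([.5935,.3507])-.06*np.array([c,s])
robot.goto([*p,.14],down(.205)); robot.sleep(.3); print(st())
a=Snap("wrist"); a.save("hold"); pickle.dump((a,robot.observe()),open("hold.pkl","wb"))
t=tool(a.cloud()); 
k=t[(abs(t[:,0])<.06)&(abs(t[:,1])<.03)&(abs(t[:,2])<.03)]; print(len(k),np.percentile(k,[2,50,98],0))
w=a.cloud(); 
for z0,z1 in((.068,.08),(.055,.067),(.033,.046)):
    q=w[(np.hypot(w[:,0]-.5935,w[:,1]-.3507)<.04)&(w[:,2]>z0)&(w[:,2]<z1)]; print(z0,len(q),rect(q) if len(q)>5 else 0)
E
python3 -c "
import cv2,numpy as np
a=cv2.imread('pics/hold.png')[0:300,120:520];cv2.imwrite('pics/v6.png',cv2.resize(a,(600,450),interpolation=cv2.INTER_CUBIC))"
```

```text
1.5184 [-0.0635  0.1838  1.7365 -0.      1.2212 -0.0111]
-1.6231926535897931 None
0.205 [ 0.4559  0.2727  1.6316 -0.      1.2374  1.8217]
-2.936592653589793 [ 0.4559  0.2727  1.6316  0.      1.2374 -1.3199]
t=13.7 gap=0.007 gf=0.0 tcp=[0.6463 0.0126 0.0145] F=[-0.2  0.6  0.4] q6=-0.01
t=14.9 gap=0.005 gf=0.0 tcp=[0.6454 0.0127 0.1585] F=[ 0.6  1.2 -1.1] q6=-0.01
t=16.8 gap=0.003 gf=0.0 tcp=[0.535  0.3382 0.14  ] F=[ 0.3 -0.1 -0.3] q6=1.85
55 [[ 0.0101 -0.0044 -0.0299]
 [ 0.0116  0.0002 -0.0279]
 [ 0.0123  0.0047 -0.0255]]
0.068 379 (array([0.5941, 0.3504]), array([30.6232, 24.7996]), np.float64(-1.3640843262754956))
0.055 690 (array([0.5937, 0.3511]), array([30.9953, 17.4193]), np.float64(0.20648177024316383))
0.033 1191 (array([0.5939, 0.3508]), array([51.0753, 50.6165]), np.float64(0.20939059129904614))
```

View pics/v6.png

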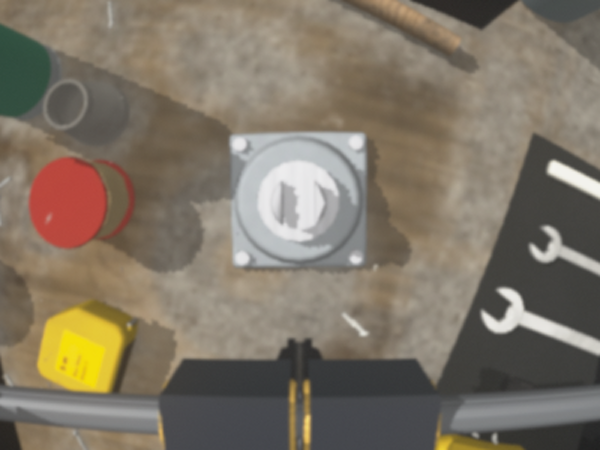

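```bash
python3 - <<'E'
from h import *
from an import near
robot.open_gripper()
robot.goto([0.53,0.02,0.18],down(0)); robot.sleep(.3); s=Snap("wrist"); s.save("k2"); c=s.cloud()
k=near(c,(.645,.0126),.07,.0135,.035); print(len(k),rect(k),np.percentile(k[:,2],[5,50,95]),st())
E
```

```text
767 (array([0.6463, 0.0128]), array([64.3682, 16.6594]), np.float64(1.52468622252321)) [0.0166 0.0183 0.0196] t=19.9 gap=0.999 gf=0.0 tcp=[0.53   0.0206 0.1798] F=[ 0.3  0.1 -0.1] q6=1.51
```

```bash
python3 - <<'E'
from h import *
import pickle
yaw=1.522-np.pi/2; k=[.6463,.0127]
robot.goto([*k,.08],down(yaw)); robot.move_straight([*k,.006],feed=.1); robot.clamp(30); print(st())
robot.move_straight([*k,.12]); print(st())
sy=.2065+np.pi/2; S=np.array([.5939,.3508]); R=np.array([np.cos(sy),np.sin(sy)])
p=S-.07*R
robot.goto([*p,.14],down(sy)); robot.sleep(.3); print(st())
a=Snap("wrist"); a.save("hold2"); pickle.dump((a,robot.observe()),open("hold2.pkl","wb"))
w=a.cloud(); t=tool(w)
k=t[(abs(t[:,0])<.03)&(abs(t[:,1])<.028)&(abs(t[:,2])<.03)]; print(len(k),np.percentile(k,[2,50,98],0)); 
if len(k): print("key in tool",rect(k))
for z0,z1 in((.068,.08),(.055,.067),(.033,.046)):
    q=w[(np.hypot(w[:,0]-.5935,w[:,1]-.3507)<.04)&(w[:,2]>z0)&(w[:,2]<z1)]; print(z0,len(q),rect(q) if len(q)>5 else 0)
E
```

```text
t=23.0 gap=0.004 gf=0.0 tcp=[0.6463 0.0127 0.006 ] F=[ 0.8 -0.2 -0. ] q6=1.56
t=23.9 gap=0.003 gf=0.0 tcp=[0.6454 0.0127 0.1187] F=[-0.3  0.1 -0.6] q6=1.56
t=25.5 gap=0.005 gf=0.0 tcp=[0.6085 0.2817 0.1399] F=[-0.2  0.1  0.2] q6=0.15
51 [[ 0.0095 -0.0047 -0.0295]
 [ 0.0112 -0.0002 -0.0277]
 [ 0.0117  0.0044 -0.0252]]
key in tool (array([ 0.0106, -0.0002]), array([9.2083, 2.3784]), np.float64(-1.5445352885180048))
0.068 350 (array([0.5942, 0.351 ]), array([30.8516, 24.5277]), np.float64(-1.3728929646075279))
0.055 728 (array([0.5938, 0.3506]), array([31.4002, 18.4594]), np.float64(0.20820784816942828))
0.033 1173 (array([0.5938, 0.3502]), array([51.4836, 49.9775]), np.float64(0.20774803676246933))
```

```bash
python3 - <<'E'
from h import *
from an import near
robot.open_gripper()
robot.goto([0.53,0.02,0.18],down(0)); robot.sleep(.3); s=Snap("wrist"); s.save("k3"); c=s.cloud()
k=near(c,(.645,.0126),.07,.0135,.035); print(len(k),rect(k),np.percentile(k[:,2],[5,50,95]),st())
robot.goto([.6463,.0127,.05],down(-.049)); robot.sleep(.3); s=Snap("wrist"); s.save("k4"); print(st())
for p in([.6463,.0127,.019],[.6463,.0127,.05]): print(s.proj(p))
robot.move_straight([.6463,.0127,.006],feed=.1); robot.sleep(.2); s=Snap("wrist"); s.save("k5"); print(st())
E
python3 -c "
import cv2,numpy as np
a=[cv2.imread('pics/%s.png'%i)[60:400,120:520] for i in('k4','k5')];cv2.imwrite('pics/v7.png',np.hstack(a))"
```

```text
770 (array([0.6463, 0.0127]), array([64.5728, 16.6777]), np.float64(1.5283539279764673)) [0.0165 0.0182 0.0195] t=28.6 gap=1.001 gf=0.0 tcp=[0.5301 0.0204 0.1798] F=[ 0.3  0.8 -0.1] q6=1.51
t=29.7 gap=1.004 gf=0.0 tcp=[0.6467 0.0127 0.0515] F=[-1.   0.3 -0.7] q6=1.56
[[319.0965 216.1546]]
[[319.0813 229.4312]]
t=30.6 gap=1.004 gf=0.0 tcp=[0.647  0.0127 0.0069] F=[-0.4 -0.1 -0.2] q6=1.56
```

View pics/v7.png

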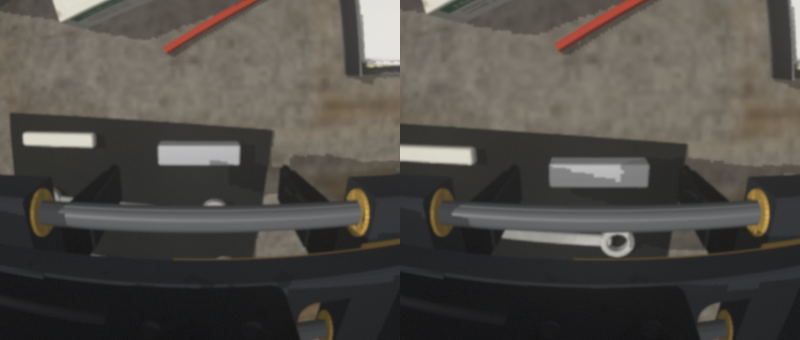

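```bash
python3 - <<'E'
from h import *
t=robot.observe()["clock"]
robot.clamp(30); print(robot.observe()["clock"]-t,st()); s=Snap("wrist"); s.save("k6")
robot.sleep(.5); print(st())
c=tool(s.cloud()); k=c[(abs(c[:,0])<.04)&(abs(c[:,1])<.05)&(abs(c[:,2])<.06)]; print(len(k))
k=k[k[:,2]>-.02]; print(rect(k),np.percentile(k,[2,50,98],0))
E
python3 -c "
import cv2,numpy as np
a=cv2.imread('pics/k6.png')[120:320,170:470];cv2.imwrite('pics/v8.png',cv2.resize(a,(600,400)))"
```

```text
1.5166000000000004 t=32.1 gap=0.005 gf=0.0 tcp=[0.6463 0.0127 0.006 ] F=[-1.1 -0.7 -0.2] q6=1.56
t=32.6 gap=0.004 gf=0.0 tcp=[0.6463 0.0127 0.006 ] F=[-0.4 -0.3 -0. ] q6=1.56
10361
(array([ 0.0159, -0.    ]), array([99.9572, 48.1169]), np.float64(-1.570542050599209)) [[-0.0047 -0.0479 -0.013 ]
 [ 0.0179  0.      0.004 ]
 [ 0.0392  0.048   0.0078]]
```

View pics/v8.png

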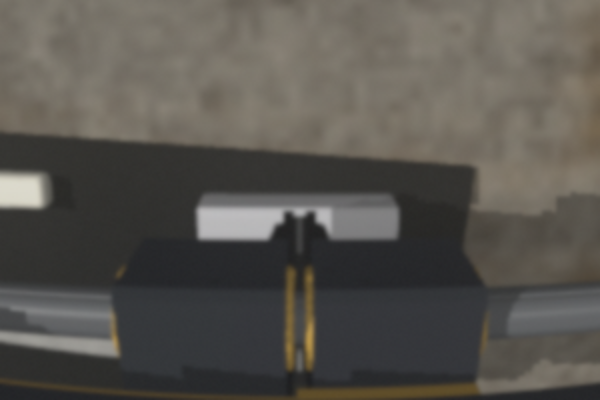

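```bash
python3 - <<'E'
from h import *
s=Snap("wrist")
P=s.o+s.rays([(c,r) for r in range(214,246,3) for c in (318,321,324,300)])*np.array([s.d[r,c] for r in range(214,246,3) for c in (318,321,324,300)])[:,None]
T=tool(P)
for i,r in enumerate(range(214,246,3)): print(r,*(np.round(T[4*i+j]*1000).astype(int).tolist() for j in range(4)))
print(s.proj(np.array([[.6463,.0127,.006],[.6463+.01,.0127,.006],[.6463+.01,.0127,.036]])))
E
```

```text
214 [10, -1, 4] [10, 1, 4] [10, 3, 3] [10, -13, 3]
217 [8, -1, 2] [8, 1, 2] [8, 3, 3] [8, -13, 2]
220 [9, -1, -6] [9, 1, -6] [8, 3, -5] [9, -12, -6]
223 [8, -1, -11] [8, 1, -10] [8, 3, -11] [8, -12, -11]
226 [7, -1, -12] [7, 1, -13] [12, 3, -28] [7, -12, -12]
229 [10, -1, -28] [10, 1, -28] [12, 3, -32] [4, -12, -11]
232 [11, -1, -34] [11, 1, -35] [12, 3, -38] [3, -12, -12]
235 [10, -1, -38] [10, 1, -38] [12, 3, -42] [1, -12, -13]
238 [10, -1, -43] [11, 1, -44] [12, 3, -47] [-1, -12, -13]
241 [11, 0, -48] [11, 1, -47] [12, 3, -50] [35, -6, -109]
244 [11, 0, -52] [11, 1, -53] [12, 2, -55] [35, -5, -112]
[[318.9959 229.6207]
 [318.2405 215.3371]
 [318.081  230.6517]]
```

```bash
cat >> h.py <<'E'
def lower(z,zsafe=None,fmax=6,step=.004,feed=.05):
    """straight down to z, first quickly to zsafe, then in guarded steps; returns the height reached"""
    o=robot.observe(); p=np.array(o["tool_pos"]); 
    if zsafe is not None: robot.move_straight([p[0],p[1],zsafe],feed=.12)
    robot.sleep(.1); f0=robot.observe()["ft_force"][2]; zc=zsafe if zsafe is not None else p[2]
    while zc>z+1e-6:
        zc=max(z,zc-step); robot.move_straight([p[0],p[1],zc],feed=feed)
        if abs(np.mean([robot.observe()["ft_force"][2] for _ in range(3)])-f0)>fmax: print("contact at",zc,st()); break
    return zc
E
python3 - <<'E'
from h import *
x,y,yaw=.6463,.0127,1.524-np.pi/2
robot.move_straight([x,y,.05]); robot.open_gripper()
s=Snap("wrist"); t=tool(s.cloud())
for sg in(1,-1):
    k=t[(abs(t[:,0])<.02)&(sg*t[:,1]>.04)&(sg*t[:,1]<.066)&(t[:,2]<.02)&(t[:,2]>-.08)]; print(len(k),np.percentile(k[:,2],[90,99,100]) if len(k) else 0)
robot.goto([x,y,.05],down(yaw))
print(lower(-.018,.006)); print(st()); robot.clamp(30); print(st())
robot.move_straight([x,y,.10]); print(st())
E
```

```text
1288 [-0.032  -0.0263 -0.0248]
1286 [-0.0319 -0.0258 -0.0248]
-0.018
t=37.1 gap=0.999 gf=0.0 tcp=[ 0.6459  0.0127 -0.0184] F=[ 0.3 -1.1 -0.5] q6=1.55
t=37.7 gap=0.665 gf=30.0 tcp=[ 0.6463  0.0127 -0.0179] F=[-0.2  1.  -0.7] q6=1.55
t=38.6 gap=0.669 gf=30.0 tcp=[0.6453 0.0127 0.0986] F=[ 0.4 -0.2 -1.5] q6=1.55
```

```bash
python3 - <<'E'
from h import *
sy=.2075+np.pi/2; S=np.array([.5939,.3507]); R=np.array([np.cos(sy),np.sin(sy)])
p=S-.06*R
robot.goto([*p,.09],down(sy)); robot.sleep(.4); print(st())
a=Snap("wrist"); a.save("hold3"); w=a.cloud(); t=tool(w)
k=t[(abs(t[:,0])<.03)&(abs(t[:,1])<.033)&(t[:,2]>-.042)&(t[:,2]<-.02)]; print(len(k),np.percentile(k,[2,50,98],0))
k=k[abs(k[:,2]-np.percentile(k[:,2],10))<.004]; print("key top in tool",len(k),rect(k),k.mean(0))
for z0,z1 in((.068,.08),(.055,.067),(.033,.046)):
    q=w[(np.hypot(w[:,0]-.5935,w[:,1]-.3507)<.04)&(w[:,2]>z0)&(w[:,2]<z1)]; print(z0,len(q),rect(q) if len(q)>5 else 0)
E
```

```text
t=40.3 gap=0.668 gf=30.0 tcp=[0.6065 0.2916 0.0901] F=[ 0.2  0.7 -0.7] q6=0.16
3991 [[-0.0074 -0.0317 -0.0385]
 [ 0.003  -0.0001 -0.0361]
 [ 0.0086  0.0318 -0.0232]]
key top in tool 3210 (array([ 0.0006, -0.    ]), array([65.9268, 19.6529]), np.float64(-1.5674524687522)) [ 0.0009 -0.     -0.0363]
0.068 570 (array([0.5942, 0.3509]), array([32.0037, 25.6716]), np.float64(-1.372695957265889))
0.055 1046 (array([0.5936, 0.3506]), array([30.8246, 17.3588]), np.float64(0.20600200177278616))
0.033 1643 (array([0.5934, 0.3507]), array([51.6506, 50.6431]), np.float64(0.20673185771427915))
```

```bash
python3 - <<'E'
from h import *
sy=.207+np.pi/2; S=np.array([.5938,.3507])
robot.goto([*S,.075],down(sy)); robot.sleep(.3); print(st())
z=lower(.042,.060,fmax=5,step=.002,feed=.04); print(z,st())
E
```

```text
t=41.0 gap=0.669 gf=30.0 tcp=[0.5943 0.35   0.0755] F=[-0.9 -0.5 -1.3] q6=0.25
0.042 t=43.6 gap=0.670 gf=30.0 tcp=[0.5947 0.3502 0.0431] F=[-1.9 -0.9  4.1] q6=0.25
```

```bash
python3 - <<'E'
from h import *
from an import near
import pickle
robot.open_gripper(); S=np.array([.5938,.3507]); robot.move_straight([*S,.12]); print(st())
robot.goto([.49,.33,.18],down(.207)); robot.sleep(.3); a=Snap("wrist"); a.save("s2"); w=a.cloud()
k=near(w,S,.045,.0765,.09); print("key",len(k),rect(k),np.percentile(k[:,2],[5,50,95]))
k=near(w,S,.035,.033,.046); print("collar",len(k),rect(k))
robot.goto([.31,.30,.18],down(0)); robot.sleep(.3); a=Snap("wrist"); a.save("p2"); c=a.cloud(); pickle.dump(a,open("p2.pkl","wb"))
k=near(c,(.385,.316),.12,.037,.05); print("boss",len(k),rect(k),np.percentile(k[:,2],[5,50,95]))
m,_,ang=rect(k)
for y in(ang,ang+np.pi): print(y,robot.ik([*m,.1],down(y)))
for y in(.207,.207+np.pi,.207-np.pi): print(y,robot.ik([*S,.1],down(y)))
print(st())
E
```

```text
t=45.0 gap=0.996 gf=0.0 tcp=[0.5934 0.3505 0.1193] F=[-0.4 -1.3 -0.8] q6=0.25
key 1065 (array([0.5946, 0.35  ]), array([62.6632, 15.2077]), np.float64(0.20621545413415587)) [0.0782 0.0794 0.0806]
collar 665 (array([0.5936, 0.3507]), array([49.3259, 46.2265]), np.float64(-1.3623793705456269))
boss 2185 (array([0.3849, 0.3163]), array([89.2184, 49.0671]), np.float64(-0.6557350417710248)) [0.0401 0.0414 0.0426]
-0.6557350417710248 [ 0.5801 -0.144   2.0696  0.      1.216   2.8066]
2.4858576118187683 [ 0.5801 -0.144   2.0696  0.      1.216  -0.335 ]
0.207 [ 0.4557  0.2732  1.6309 -0.      1.2375  1.8195]
3.348592653589793 [ 0.4557  0.2732  1.6309  0.      1.2375 -1.3221]
-2.9345926535897933 [ 0.4557  0.2732  1.6309  0.      1.2375 -1.3221]
t=47.9 gap=1.002 gf=0.0 tcp=[0.3106 0.3    0.1799] F=[-0.1  0.5  0.2] q6=2.22
```

```bash
python3 - <<'E'
from h import *
P=np.array([.3848,.3163]); y0=-.654+np.pi; S=np.array([.5938,.3506]); y1=.207+np.pi
robot.goto([*P,.07],down(y0)); robot.sleep(.2); print(st())
print(lower(-.008,.03,fmax=5,step=.005,feed=.08)); robot.clamp(55); print(st())
robot.move_straight([*P,.125],feed=.12); robot.sleep(.2); print(st())
robot.goto([*S,.115],down(y1)); robot.sleep(.5); print(st(),robot.observe()["orientation"],down(y1))
a=Snap("wrist"); a.save("hold4"); t=tool(a.cloud())
k=t[(abs(t[:,0])<.06)&(abs(t[:,1])<.04)&(abs(t[:,2]+.05)<.006)]; print(len(k),rect(k),np.percentile(k[:,2],[5,50,95]) if len(k) else 0)
E
python3 -c "
import cv2,numpy as np
a=cv2.imread('pics/hold4.png')[80:320,120:520];cv2.imwrite('pics/v9.png',cv2.resize(a,(600,360)))"
```

```text
t=50.3 gap=0.996 gf=0.0 tcp=[0.3849 0.3164 0.0702] F=[0.5 0.8 0.3] q6=-0.34
-0.008
t=53.7 gap=0.503 gf=55.0 tcp=[ 0.3849  0.3164 -0.008 ] F=[-0.7  0.4  0.2] q6=-0.34
t=55.2 gap=0.500 gf=55.0 tcp=[0.3844 0.316  0.1241] F=[-0.6  0.3 -5.3] q6=-0.34
t=56.6 gap=0.504 gf=55.0 tcp=[0.5936 0.3507 0.1153] F=[ 0.4  0.  -4.4] q6=-1.32 [-0.3248  3.1244  0.0001] [ 0.3246 -3.1248 -0.    ]
7198 (array([ 0.0035, -0.0002]), array([82.1822, 63.7576]), np.float64(-0.003503388413998998)) [-0.0506 -0.0494 -0.0469]
```

View pics/v9.png

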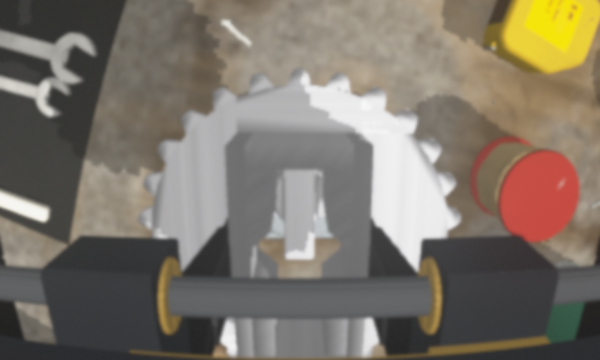

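```bash
python3 - <<'E'
from h import *
z=lower(.0315,.085,fmax=8,step=.0025,feed=.05); print(z,st())
E
```

```text
0.0315 t=62.6 gap=0.501 gf=55.0 tcp=[0.5939 0.3508 0.0321] F=[-0.4 -1.2 -2.1] q6=-1.32
```

```bash
cat > tools.py <<'E'
from h import *
def segs(s,box=(.40,.72,-.10,.30)):
    """things standing above the mat / bench in the box: list of (rect, zmax, mean colour, n)"""
    r,c=np.nonzero(s.d>0); P=s.cloud()
    ok=(P[:,0]>box[0])&(P[:,0]<box[1])&(P[:,1]>box[2])&(P[:,1]<box[3])&(P[:,2]<.06)
    bright=s.im[r,c].max(1)>0
    sel=ok&(P[:,2]>.0062)
    m=np.zeros(s.d.shape,np.uint8); m[r[sel],c[sel]]=1
    idx=-np.ones(s.d.shape,int); idx[r,c]=np.arange(len(r))
    n,lab=cv2.connectedComponents(m); out=[]
    for i in range(1,n):
        q=lab==i
        if q.sum()<60: continue
        p=P[idx[q]]; out.append((rect(p),np.percentile(p[:,2],98),s.im[q].mean(0),q.sum(),p))
    return out
E
python3 - <<'E'
from tools import *
from an import near
import pickle
robot.open_gripper(); S=np.array([.5938,.3506]); robot.move_straight([*S,.13]); print(st())
robot.goto([.47,.33,.19],down(0)); robot.sleep(.3); a=Snap("wrist"); a.save("s3"); w=a.cloud()
k=near(w,S,.06,.072,.095); print("boss",len(k),rect(k),np.percentile(k[:,2],[5,50,95]))
k=near(w,S,.08,.045,.058); print("disc",len(k),np.percentile(k[:,2],[5,50,95]),cv2.minEnclosingCircle((k[:,:2]*1000).astype(np.float32)))
robot.goto([.44,.08,.26],down(0)); robot.sleep(.3); a=Snap("wrist"); a.save("m1"); pickle.dump(a,open("m1.pkl","wb"))
for r,z,col,n,_ in segs(a): print(np.round(r[0],4),np.round(r[1]),round(r[2],3),round(z,4),np.round(col),n)
for n in ["marker","spanner_1","screwdriver_b","chalk"]:
    for p in finder.pinpoint("wrist",n)[:2]: print(n,a.plane(p["position"],.003)[0][:2],round(p["confidence"],2))
# case
t=Snap("top"); pickle.dump(t,open("t1.pkl","wb"))
for n in ["case","lid_hinge","lid_handle"]:
    for p in finder.pinpoint("top",n)[:2]: print(n,np.round(p["position"]),t.plane(p["position"],0 if n=="case" else .05)[0],round(p["confidence"],2))
print(st())
E
```

```text
t=64.4 gap=0.999 gf=0.0 tcp=[0.5931 0.3503 0.1288] F=[-0.4  0.3  0.1] q6=-1.32
boss 3824 (array([0.5936, 0.3503]), array([88.8921, 48.8418]), np.float64(0.2097050939790277)) [0.0745 0.0809 0.0825]
disc 6562 [0.049  0.0512 0.0526] ((593.562744140625, 350.377197265625), 68.90283203125)
[0.6625 0.1335] [70. 13.] 1.481 0.013 [221. 219. 212.] 387
[0.592  0.2907] [81. 19.] -0.0 0.0528 [175. 174. 175.] 514
[0.5505 0.0851] [215.  64.] 1.465 0.0115 [210. 208. 203.] 2233
[0.4789 0.0898] [137.  18.] 1.43 0.0217 [104.  69.  64.] 1076
[0.4174 0.1003] [206.  30.] 1.503 0.0364 [204. 179.  77.] 1721
marker [0.4785 0.0944] 0.96
marker [0.5648 0.4989] 0.6
spanner_1 [0.5706 0.0894] 0.65
spanner_1 [0.5368 0.0835] 0.58
screwdriver_b [0.4195 0.1069] 0.92
chalk [ 0.6272 -0.2944] 0.46
case [453. 210.] [ 0.4963 -0.2831  0.    ] 0.66
lid_hinge [453. 168.] [ 0.6142 -0.274   0.05  ] 0.85
lid_hinge [330. 198.] [0.5269 0.0817 0.05  ] 0.59
lid_handle [465. 126.] [ 0.7361 -0.3129  0.05  ] 0.74
t=69.4 gap=0.999 gf=0.0 tcp=[0.44 0.08 0.26] F=[-0.  -0.3  0.5] q6=1.63
```

```bash
python3 - <<'E'
from tools import *
import pickle
t=pickle.load(open("t1.pkl","rb")); P=t.cloud(); r,c=np.nonzero(t.d>0); im=t.im[r,c].astype(int)
blue=(im[:,2]>im[:,0]+40)&(P[:,0]>.3)&(P[:,1]<-.08)&(P[:,1]>-.5)
B=P[blue]; rim=B[(abs(B[:,2]-.048)<.006)&(B[:,0]<.75)]; print("rim",len(rim),rect(rim))
fl=B[(B[:,2]<.012)&(B[:,2]>-.005)]; print("floor",len(fl),rect(fl),np.median(fl[:,2]))
low=B[(B[:,2]<.056)]; print("all low",rect(low))
c0=np.array(rect(low)[0]); a=rect(rim)[2]
hi=B[B[:,2]>.08]; print("lid",len(hi),np.percentile(hi,[1,50,99],0))
for y in np.arange(-.1,.25,.0873): pass
yaw=a if abs(a)<.6 else a-np.sign(a)*np.pi/2; print("yaw",yaw)
L=(hi[:,:2]-c0)@np.array([[np.cos(yaw),-np.sin(yaw)],[np.sin(yaw),np.cos(yaw)]])
A=np.c_[hi[:,2],np.ones(len(hi))]; sl=np.linalg.lstsq(A,L[:,0],rcond=None)[0]; print("lid x=%.3f*z+%.4f"%tuple(sl),"angle",np.pi/2+np.arctan(sl[0]),"y range",np.percentile(L[:,1],[1,99]),"zmax",hi[:,2].max())
m=pickle.load(open("m1.pkl","rb"))
for rr,z,col,n,p in segs(m):
    if n>2000:
        u=p[:,0]-.5505+(p[:,1]-.0851)*np.tan(1.5708-1.465)*-1
        for s in(u<0,u>0): print("spanner",rect(p[s]),s.sum())
E
```

```text
rim 639 (array([ 0.494 , -0.2777]), array([271.8914, 251.8686]), np.float64(-1.4765785393745041))
floor 6681 (array([ 0.4966, -0.2805]), array([276.6069, 259.8069]), np.float64(-1.4752153337915197)) 0.006426180515607838
all low (array([ 0.4966, -0.28  ]), array([277.6655, 259.8069]), np.float64(-1.4752153337915197))
lid 2790 [[ 0.6123 -0.3878  0.0835]
 [ 0.6382 -0.2581  0.2151]
 [ 0.6631 -0.13    0.3022]]
yaw 0.09421778742039244
lid x=0.138*z+0.1143 angle 1.7074922620256732 y range [-0.1218  0.1375] zmax 0.30477201810221777
spanner (array([0.5345, 0.0868]), array([215.0213,  31.6984]), np.float64(1.4646636315588952)) 1331
spanner (array([0.567 , 0.0888]), array([192.6304,  31.8178]), np.float64(1.465645672210862)) 902
```

```bash
cat >> tools.py <<'E'
CC=np.array([.494,-.2777]); CY=.094; TIP=.025
def W(x,y): return CC+np.array([[np.cos(CY),-np.sin(CY)],[np.sin(CY),np.cos(CY)]])@[x,y]
def pick(x,y,yaw,tip,force):
    robot.goto([x,y,.06],down(yaw)); robot.sleep(.15); lower(tip-TIP,tip-TIP+.012,fmax=7,step=.004,feed=.05)
    robot.clamp(force); print("grip",st()); robot.move_straight([x,y,.07],feed=.15); print("up",st())
    return robot.observe()["finger_gap"]
def place(cx,cy,tip):
    robot.goto([.45,.03,.10],down(CY+np.pi)); x,y=W(cx,cy); robot.goto([x,y,.10],down(CY+np.pi)); print("over",st())
    robot.move_straight([x,y,tip-TIP+.01],feed=.15); robot.move_straight([x,y,tip-TIP],feed=.04); robot.open_gripper()
    robot.move_straight([x,y,.09],feed=.2); print("placed",st())
def view(tag,pos=(.44,.08,.20)):
    robot.goto(pos,down(0)); robot.sleep(.25); s=Snap("wrist"); s.save(tag)
    S=segs(s)
    for r,z,col,n,_ in S: print(np.round(r[0],4),np.round(r[1]),round(r[2],3),round(z,4),np.round(col),n)
    return s,S
E
python3 - <<'E'
from tools import *
import pickle
if pick(.6625,.1335,1.49,.0055,15)>.06:
    place(-72,0,0) if False else place(-.072,-.028,.010)
s,S=view("m2"); pickle.dump(s,open("m2.pkl","wb"))
big=max((q for q in S if q[1]<.014),key=lambda q:q[3]); p=big[4]; (c,_,a)=big[0]
u=np.array([np.cos(a),np.sin(a)]); n=np.array([u[1],-u[0]]); v=(p[:,:2]-c)@u; h=(p[:,:2]-c)@n
for lo in(-.05,-.025,0,.025): 
    q=h[(v>lo)&(v<lo+.025)]; print(lo,np.histogram(q,bins=np.arange(-.04,.041,.004))[0])
print(c,a,n,st())
E
```

```text
grip t=73.7 gap=0.123 gf=15.0 tcp=[ 0.6631  0.1335 -0.0195] F=[-1.3 -0.5 -0.6] q6=0.20
up t=74.4 gap=0.124 gf=15.0 tcp=[0.6618 0.1334 0.069 ] F=[-0.1  0.1  1.2] q6=0.20
over t=77.4 gap=0.122 gf=15.0 tcp=[ 0.4252 -0.3115  0.0999] F=[ 0.6  0.4 -0.3] q6=-2.40
placed t=80.7 gap=1.002 gf=0.0 tcp=[ 0.4244 -0.3118  0.0891] F=[0.4 0.1 0.2] q6=-2.40
[0.5919 0.2904] [81. 19.] -0.001 0.0527 [178. 178. 178.] 667
[0.5505 0.0847] [216.  63.] 1.468 0.0114 [214. 213. 208.] 2981
[0.5708 0.2975] [31.  5.] 0.032 0.0135 [121. 123. 124.] 70
[0.479  0.0894] [136.  18.] 1.43 0.0218 [107.  71.  66.] 1430
[0.4177 0.0999] [207.  31.] 1.509 0.0363 [208. 184.  79.] 2313
-0.05 [ 0  0  0  0 15 62 63 43  0  0  0  0  0 22 64 57  2  0  0  0]
-0.025 [ 0  0  0  0 13 63 66 45  0  0  0  0  0 36 61 43  0  0  0  0]
0 [ 0  0  0  0 11 64 64 51  0  0  0  0  0 38 62 38  0  0  0  0]
0.025 [ 0  0  0  0  3 66 62 58  0  0  0  0  0 43 63 34  0  0  0  0]
[0.5505 0.0847] 1.4679490402376718 [ 0.9947 -0.1027] t=84.3 gap=1.000 gf=0.0 tcp=[0.44   0.0799 0.2   ] F=[-0.4 -0.2  0.2] q6=1.63
```

```bash
python3 - <<'E'
from tools import *
c=np.array([.5505,.0847]); a=1.466; u=np.array([np.cos(a),np.sin(a)]); n=np.array([u[1],-u[0]])
x,y=c+.0555*n+.004*u
g=pick(x,y,a,.0047,40)
if g>.06: place(0,.064,.0095)
else: robot.open_gripper()
s,S=view("m3"); print(st())
E
```

```text
grip t=88.7 gap=0.090 gf=40.0 tcp=[ 0.6065  0.0829 -0.0203] F=[ 0.2 -0.8  0.8] q6=0.15
up t=89.5 gap=0.087 gf=40.0 tcp=[0.6053 0.0828 0.069 ] F=[-0.3 -0.2 -2.1] q6=0.15
over t=92.1 gap=0.087 gf=40.0 tcp=[ 0.4879 -0.213   0.0997] F=[-1.1  0.8 -1.6] q6=-2.18
placed t=95.4 gap=1.001 gf=0.0 tcp=[ 0.4873 -0.2136  0.089 ] F=[-0.8  0.  -0.3] q6=-2.18
[0.5922 0.2907] [81. 19.] 0.0 0.0527 [180. 179. 180.] 670
[0.5716 0.2968] [32.  6.] -0.007 0.014 [123. 125. 125.] 75
[0.5344 0.0865] [215.  36.] 1.441 0.0115 [221. 220. 215.] 1817
[0.479  0.0897] [137.  18.] 1.427 0.022 [108.  72.  66.] 1432
[0.4174 0.0998] [208.  31.] 1.487 0.0363 [209. 186.  80.] 2320
t=98.9 gap=1.003 gf=0.0 tcp=[0.44   0.0799 0.2   ] F=[-1.1  0.2 -0.4] q6=1.63
```

```bash
python3 - <<'E'
from tools import *
def off(c,a,h,v=0):
    u=np.array([np.cos(a),np.sin(a)]); n=np.array([u[1],-u[0]]); return np.array(c)+h*n+v*u
g=pick(*off((.5344,.0865),1.441,.02),1.441,.0047,40)
if g>.06:
    place(0,.029,.014)
    g=pick(*off((.479,.0897),1.428,.02),1.428,.0115,15)
    if g>.1:
        place(0,-.006,.016)
        g=pick(*off((.4174,.0998),1.497,0,.045),1.497,.018,40)
        if g>.2: place(-.045,-.060,.026)
s,S=view("m4",(.43,.0,.25)); print(st())
E
```

```text
grip t=103.2 gap=0.116 gf=40.0 tcp=[ 0.5546  0.084  -0.0203] F=[-0.7 -0.5  0.7] q6=0.18
up t=104.0 gap=0.114 gf=40.0 tcp=[0.5535 0.0839 0.069 ] F=[ 0.7 -0.3 -1.1] q6=0.18
over t=106.7 gap=0.116 gf=40.0 tcp=[ 0.4913 -0.2478  0.0998] F=[-0.4 -0.4 -1.5] q6=-2.23
placed t=110.0 gap=0.999 gf=0.0 tcp=[ 0.4907 -0.2484  0.0891] F=[ 0.5 -0.4 -0.6] q6=-2.23
grip t=115.0 gap=0.177 gf=15.0 tcp=[ 0.4989  0.0865 -0.0135] F=[-0.3  0.9 -0.5] q6=0.21
up t=115.7 gap=0.178 gf=15.0 tcp=[0.4981 0.0868 0.0692] F=[-0.7  0.6 -0.2] q6=0.21
over t=118.6 gap=0.180 gf=15.0 tcp=[ 0.4947 -0.2826  0.0999] F=[-0.7  0.2 -0.8] q6=-2.28
placed t=121.7 gap=1.004 gf=0.0 tcp=[ 0.494  -0.2833  0.0891] F=[-0.4  0.1 -0.9] q6=-2.28
grip t=126.6 gap=0.325 gf=40.0 tcp=[ 0.4209  0.1444 -0.007 ] F=[ 0.5 -0.4  0.1] q6=0.28
up t=127.2 gap=0.327 gf=40.0 tcp=[0.4201 0.1445 0.0692] F=[-0.2 -0.2 -1.8] q6=0.28
over t=130.4 gap=0.325 gf=39.8 tcp=[ 0.4551 -0.3406  0.0999] F=[ 0.7 -0.2 -0.5] q6=-2.40
placed t=133.2 gap=1.001 gf=0.0 tcp=[ 0.4545 -0.3413  0.0894] F=[ 0.3 -0.2  0.3] q6=-2.40
[0.5924 0.29  ] [80. 20.] 0.001 0.0525 [179. 178. 179.] 483
t=136.8 gap=0.999 gf=0.0 tcp=[ 0.43 -0.    0.25] F=[-0.3  0.7  0.2] q6=1.45
```

```bash
python3 - <<'E'
from tools import *
robot.goto([.38,-.24,.25],down(CY)); robot.sleep(.25); s=Snap("wrist"); s.save("c1"); P=s.cloud()
Q=(P[:,:2]-CC)@np.array([[np.cos(CY),-np.sin(CY)],[np.sin(CY),np.cos(CY)]])
k=(abs(Q[:,0])<.112)&(abs(Q[:,1])<.122); print("inside z",np.percentile(P[k,2],[50,95,99,99.9]),st())
hh=P[(Q[:,0]>.1)&(abs(Q[:,1])<.14)&(P[:,2]>.08)]; print(len(hh))
for y in(CY+np.pi/2,CY-np.pi/2): print(robot.ik([*W(.215,.10),.335],down(y)),robot.ik([*W(-.09,.10),.035],down(y)))
cv2.imwrite("pics/v10.png",cv2.resize(s.im[0:300,120:520,::-1],(600,450)))
E
```

```text
inside z [0.3761 0.4021 0.4049 0.4058] t=138.0 gap=0.997 gf=0.0 tcp=[ 0.3804 -0.2392  0.25  ] F=[ 0.1  0.8 -0.8] q6=0.79
29
[-0.2973  0.2225  1.2976  0.      1.6215 -0.3913] [-0.5643 -0.2134  2.248   0.      1.107  -0.6583]
[-0.2973  0.2225  1.2976 -0.      1.6215  2.7503] [-0.5643 -0.2134  2.248  -0.      1.107   2.4833]
```

View pics/v10.png

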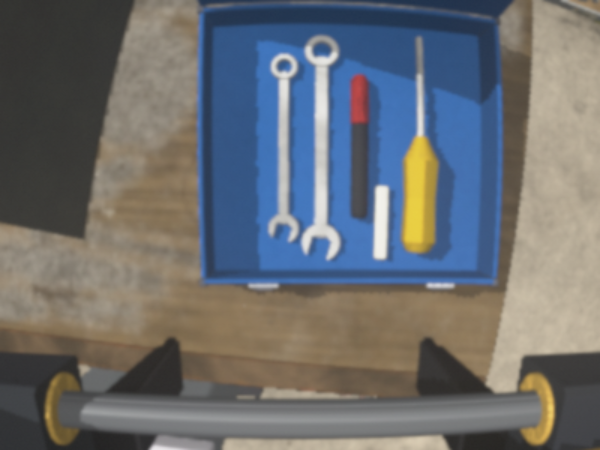

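```bash
cat > lid.py <<'E'
from tools import *
Y=.10; yaw=CY+np.pi/2; half=.012
def tipfor(th,r=.228,gap=0.):
    d=np.array([-np.cos(th),np.sin(th)]); n=np.array([np.sin(th),np.cos(th)]); H=np.array([.125,.0505])
    if th>np.pi/2: e=H+.25*d+.008*n; return e[0]+half+gap,e[1]-.03
    k=H+r*d+.008*n; return k[0]+half+gap,k[1]
def go(th,feed=.12,gap=0.,**k):
    x,z=tipfor(th,gap=gap,**k); robot.move_straight([*W(x,Y),z-TIP],feed=feed)
E
python3 - <<'E'
from lid import *
robot.goto([.45,.0,.335],down(yaw)); robot.clamp(10)
x,z=tipfor(1.72,gap=.03); print(x,z)
robot.goto([*W(x,Y),.335],down(yaw)); print(st())
robot.move_straight([*W(x,Y),z-TIP],feed=.15); robot.sleep(.1); print(st())
for th in np.arange(1.70,1.25,-.08):
    go(th); print(round(th,2),st())
s=Snap("top"); s.save("t2"); cv2.imwrite("pics/v11.png",cv2.resize(s.im[100:300,300:600,::-1],(600,400)))
E
```

```text
0.21207379319587852 0.26653323589900446
t=141.7 gap=0.006 gf=0.0 tcp=[ 0.6955 -0.1576  0.3358] F=[0.7 0.2 0.5] q6=-0.39
t=142.6 gap=0.005 gf=0.0 tcp=[ 0.6966 -0.1584  0.2439] F=[-0.2 -0.   0.1] q6=-0.39
1.7 t=143.0 gap=0.005 gf=0.0 tcp=[ 0.6613 -0.1617  0.2434] F=[0.1 0.3 0.5] q6=-0.41
1.62 t=143.3 gap=0.008 gf=0.0 tcp=[ 0.6415 -0.1634  0.2451] F=[-0.2 -0.4  0.5] q6=-0.42
1.54 t=143.7 gap=0.002 gf=0.0 tcp=[ 0.6223 -0.1653  0.2541] F=[ 0.5 -0.9 -0.2] q6=-0.44
1.46 t=144.0 gap=0.008 gf=0.0 tcp=[ 0.6038 -0.1669  0.2527] F=[0.7 0.7 0.1] q6=-0.45
1.38 t=144.3 gap=0.007 gf=0.0 tcp=[ 0.5857 -0.1686  0.2507] F=[ 0.8  0.5 -0.2] q6=-0.46
1.3 t=144.6 gap=0.004 gf=0.0 tcp=[ 0.568  -0.1703  0.2473] F=[ 0.6 -0.3  0.6] q6=-0.48
```

View pics/v11.png

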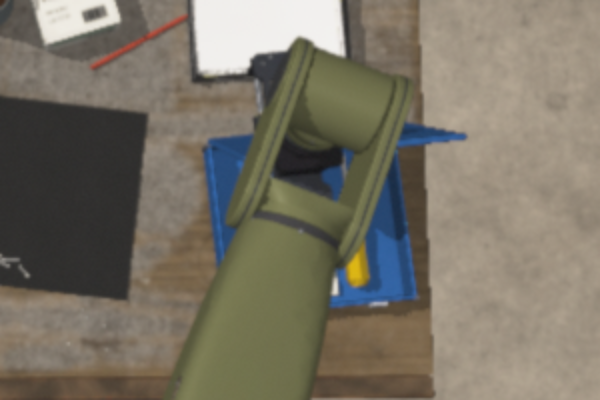

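```bash
python3 - <<'E'
from lid import *
for th in np.r_[np.arange(1.22,.1,-.1),.12,.06]:
    go(th); print(round(th,2),st())
s=Snap("top"); s.save("t3")
x,z=tipfor(0.); x,y=W(x,Y); f0=robot.observe()["ft_force"][2]
for dz in(.004,.002,0,-.002,-.004):
    robot.move_straight([x,y,z-TIP+dz],feed=.04); print(dz,st())
    if robot.observe()["ft_force"][2]>12: break
E
```

```text
1.22 t=144.9 gap=0.004 gf=0.0 tcp=[ 0.5504 -0.1719  0.2422] F=[-0.2 -0.3 -0. ] q6=-0.49
1.12 t=145.2 gap=0.002 gf=0.0 tcp=[ 0.5293 -0.1739  0.2341] F=[-0.1 -0.4  0.8] q6=-0.51
1.02 t=145.6 gap=0.004 gf=0.0 tcp=[ 0.5091 -0.1758  0.2238] F=[-0.   0.6  0.5] q6=-0.53
0.92 t=145.9 gap=0.006 gf=0.0 tcp=[ 0.4899 -0.1776  0.2116] F=[-0.  -0.2  0.2] q6=-0.54
0.82 t=146.3 gap=0.006 gf=0.0 tcp=[ 0.4721 -0.1793  0.1976] F=[-0.2  0.1 -0.4] q6=-0.56
0.72 t=146.6 gap=0.003 gf=0.0 tcp=[ 0.4557 -0.1808  0.1818] F=[ 0.5 -0.3 -0.1] q6=-0.58
0.62 t=147.0 gap=0.004 gf=0.0 tcp=[ 0.4408 -0.1821  0.1643] F=[-0.1 -0.5 -0.2] q6=-0.60
0.52 t=147.3 gap=0.003 gf=0.0 tcp=[ 0.4279 -0.1833  0.1456] F=[ 0.2  0.2 -0.6] q6=-0.61
0.42 t=147.6 gap=0.006 gf=0.0 tcp=[ 0.4168 -0.1843  0.1255] F=[-0.4 -0.9 -0.5] q6=-0.63
0.32 t=148.0 gap=0.004 gf=0.0 tcp=[ 0.4077 -0.1851  0.1044] F=[-0.3  0.8  0.4] q6=-0.64
0.22 t=148.3 gap=0.003 gf=0.0 tcp=[ 0.401  -0.1858  0.0828] F=[-0.2  0.4  0.1] q6=-0.65
0.12 t=148.7 gap=0.005 gf=0.0 tcp=[ 0.3964 -0.1863  0.0606] F=[-0.1  0.1 -0.1] q6=-0.66
0.12 t=148.9 gap=0.004 gf=0.0 tcp=[ 0.3971 -0.1867  0.0615] F=[-0.8  0.2 -0. ] q6=-0.66
0.06 t=149.2 gap=0.003 gf=0.0 tcp=[ 0.3943 -0.1862  0.0466] F=[ 0.4  0.2 -0. ] q6=-0.66
0.004 t=149.6 gap=0.000 gf=0.0 tcp=[ 0.3937 -0.1865  0.0371] F=[ 0.8  0.  -0.2] q6=-0.66
0.002 t=149.9 gap=0.005 gf=0.0 tcp=[ 0.394  -0.1866  0.0354] F=[-0.4  0.6 -0.1] q6=-0.66
0 t=150.1 gap=0.002 gf=0.0 tcp=[ 0.3939 -0.1866  0.0333] F=[ 0.5 -0.6  0.9] q6=-0.66
-0.002 t=150.4 gap=0.003 gf=4.0 tcp=[ 0.3942 -0.1868  0.0327] F=[-3.3  2.4  8.3] q6=-0.66
-0.004 t=150.6 gap=0.002 gf=10.2 tcp=[ 0.3942 -0.1868  0.0325] F=[-8.4  5.7 19.6] q6=-0.66
```

```bash
python3 - <<'E'
from lid import *
p=robot.observe()["tool_pos"]; robot.move_straight([p[0],p[1],.16],feed=.2); robot.goto([.42,.12,.30],down(0)); robot.sleep(.3); print(st())
s=Snap("top"); s.save("t4"); P=s.cloud()
Q=(P[:,:2]-CC)@np.array([[np.cos(CY),-np.sin(CY)],[np.sin(CY),np.cos(CY)]])
for a in(-.115,-.05,0,.05,.11):
    k=(abs(Q[:,0]-a)<.008)&(abs(Q[:,1])>.06)&(abs(Q[:,1])<.13); print(a,np.percentile(P[k,2],[5,50,95]))
w=Snap("wrist"); w.save("w4")
cv2.imwrite("pics/v12.png",cv2.resize(np.hstack([s.im[100:300,150:550,::-1],w.im[0:200,120:520,::-1]]),(800,200)))
from an import near
S=np.array([.5938,.3506]); c=w.cloud(); k=near(c,S,.06,.072,.095); print("boss",rect(k),np.percentile(k[:,2],[5,50,95])); k=near(c,S,.08,.045,.058); print("disc",np.percentile(k[:,2],[5,50,95]))
E
```

```text
t=153.8 gap=0.004 gf=0.0 tcp=[0.42   0.1198 0.2999] F=[ 0.   0.  -0.6] q6=1.73
-0.115 [0.0551 0.0604 0.0654]
-0.05 [0.0549 0.0603 0.065 ]
0 [0.0543 0.0599 0.0647]
0.05 [0.0545 0.0597 0.0646]
0.11 [0.0543 0.0599 0.0652]
boss (array([0.5937, 0.35  ]), array([89.545 , 49.7672]), np.float64(0.21144610225215343)) [0.0736 0.0804 0.0823]
disc [0.0482 0.051  0.0529]
```

View pics/v12.png

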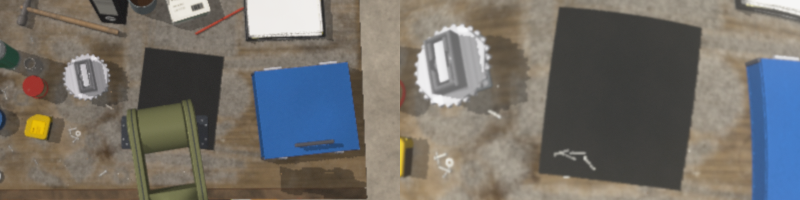

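The picture shows the lid flat and shut: its surface reads about 0.060 m everywhere, handle at about (320,143). The mat is empty, the sprocket is home on the stand at about (87,77), and the tape measure and reel stand where they were. I'm handing it in.

```bash
python3 -c "
from h import *
print(robot.hand_in(),st())"
```

```text
the job is handed in; nothing more can be done
the job is handed in; nothing more can be done
```

The key is in its slot, the sprocket is home on the collar boss up, all five tools are in the closed case, and the job was handed in at about 154 s. The judge's verdict was not shown.

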